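Widen the drying stand and rack the build platform

ROBOT

A 7-joint arm with a two-finger parallel gripper is mounted at the origin on the work surface. World frame = base frame: x ahead of the robot, y to its left, z up, the work surface at z = 0. Lengths are in m, angles in rad, forces in N, time in s.
With the tool pointing down it reaches from about 0.425 to 0.925 m from the base axis. Payload 6.8 kg.
Tool frame: the origin (TCP) lies between the finger pads; the fingertips stand 17 mm ahead of it and the grasp point (between the pads) lies 2 mm behind it; z points along the fingers, y is the direction in which the jaws open and shut (so a half turn about z gives the same grasp; the last joint's range is limited). The gripper opens to 85 mm and grips with 20 to 120 N. Pads are 22 mm wide; open, the fingers measure 114 mm over their backs; the gripper's body (76 mm by 85 mm) begins 54 mm behind the grasp point. The pads swing forward as they close: fully open they stand 13 mm farther back than shut.
Start: joints at [1.143, 0.477, 0.022, 1.555, -0.011, 1.109, -0.083], TCP at [0.212, -0.641, 0.248] pointing down, gripper open.
Joint ranges: [-2.96, 2.96], [-0.34, 2.1], [-1.41, 1.46], [0.24, 2.44], [-1.37, 4.51], [0.17, 1.92], [-2.96, 2.96]. Speed limits (rad/s): [2.39, 2.39, 3.14, 3.14, 3.14, 3.14, 3.14].

INTERFACE

Orientations are given as a unit quaternion [w, x, y, z].
In Python, from station import bot gives the robot as it stands. The module is installed in compiled form; this text tells all that it offers.
- The arm moves only by the tool carry_out, never from a script. Its argument "moves" is a list of rows, each a list of 3 entries, a list of its own where there are three numbers: the turn, a rotation vector about the tool's x, y, z in degrees, then the shift along the tool's x, y, z in cm, then the finger opening in cm, from 0 to 8.54. A call has 1 to 5 rows; each row is the pose to reach, as a shift and turn from the pose commanded when the call began, along the tool's axes at that moment; what a row does not reach only later rows make up. A row lasts 1/8 s, in which the tool goes at most 62.5 mm and 10.7 degrees, less where a joint would pass 70% of its speed; a pose out of reach is approached as far as the arm can. A call with a gripper value outside its range is refused whole. The fingers move at their own pace and stop on an object; "newtons" is the grip in N (left out, the last holds). Time passes only in rows, so rows that repeat a pose let the fingers close. It gives the time, the measured TCP pose, the force and the opening at its end, in the units of the state.
- bot.get_obs(): the state, without advancing time (a new reading comes with each control period).
- bot.read_camera(name): name is "scene" or "top" or "wrist"; returns the picture (480x640x3 uint8, red, green, blue); there is no depth.
- bot.camera_info(name): a dict with "vertical_fov" (degrees; the focal length in pixels is half the picture's height over the tangent of half this angle, whatever the lens; pixels are square), "cx", "cy" (the principal point, pixels), "k1" (the pictures are not rectified: a ray, as slopes to the right and down, at radius r is drawn at 1 + k1 r^2 times it, then the intrinsics apply), "position" and "attitude" of the camera in the world. Camera axes: x right, y up, looking along -z (the intrinsics and any distortion apply to the point x, -y, -z); pixel columns grow to the right and rows downward; lengths in m; the calibration is good to about 2 mm. A picture is of the moment at which its call begins: read the wrist's pose just before it. camera_info takes no time and is no camera call; for the wrist camera it gives the pose at the moment of the call.
- bot.hand_in(): hands the job in, once; it reports no verdict.
Trained networks look in the newest picture that a camera, given by its name, has taken for a name from the list of things; names that differ only in an ending like _2 or _b are one class to them, and where a whole thing is asked for, a point or a joint stands for the part that bears it (a point fixed in the world has none). Each returns a list of dicts, best first, with "score" (0 to 1); they miss things now and then, are a little off and sometimes report something else, mostly with a low value. They report only what shows in the picture. A call takes as long as a camera call. They do not tell look-alikes from the thing itself.
- bot.silhouettes(label, camera): "region" (480x640 bool, what is visible of it) and "location" ([column, row] in pixels, amid what is visible of it).
The state is a dict: "t": time; "q": joint angles; "joint_vel": joint speeds; "joint_torque": joint torques, N m; "eef_pos": TCP position; "tool_rot": TCP orientation; "contact_force": force on the tool from outside, world axes, zero at the start; "torque": the same for the moment, N m; "gripper_width": opening from 0.0 (shut) to 1.0 (fully open).
Only numpy, scipy, OpenCV 4.12 (cv2) and the standard library are available. Lean on these libraries where they do the work, as an engineer would, in place of code of your own. Each camera call takes 0.05 s, during which the arm holds its last target. There are 200 camera calls.

TASK

Set the telescoping drying stand one hole wider: press its snap button in, slide the outer tube outwards so that the button slips under it, and slide on until the button pops out of the next hole by itself. Then lower the build platform, bracket upwards and level, over the stand's two locating studs, keeping hold of it until it lies flat on both posts, and let go. Leave the other things on the desk where they are.

Things in the scene. Friction and masses are not known exactly. Their poses are not given: they have to be found in the camera images.
- stand: Drying stand for build platforms, fixed to the desk: a telescoping square tube between two grey posts, in a steel drip tray 340 x 130 mm with a 12 mm rim. Origin: middle of the tray, on the desk; x along the tubes from the fixed post to the sliding post (the way that widens it), z up. Both tubes: axis at y = 0, z = 55 mm. The 25 mm inner tube is fixed to the fixed post (x = -90 mm).
- sleeve: Sliding end: outer square tube 30 x 30 mm over the inner tube, top face 70 mm above the desk, one piece with the sliding post. Axes as the stand's; origin at desk height under the sliding stud. Tube from x = -120 mm (mouth) to -13; three 13 mm button holes in its top at x = -105, -75, -45; the button starts in the middle one, the wider setting is -105. Slides with 3 N of drag.
- snap_button: Sprung detent button in the inner tube: 12 mm steel pin with a domed tip, 6 mm proud of the outer tube's top. Origin at the tip. Spring 4 N, 6 N when flush. Held about flush, its dome lets the hole's edge ride over it (about 10 N along the tube); a fingertip pressing it down at 17 to 25 N also bears on the tube's top and drags it along. Hidden, it slides along inside until a hole frees it.
- button_tip (a point): Tip of the button's dome. In the stand's frame x = -15 mm, y = 0 always (the button stays put while the outer tube slides); z = 76 mm when fully out, 70 when flush, about 68 when hidden in the tube. Popped out of a hole it stops the tube dead (play under 1 mm).
- stud_fixed (a point): Foot of the fixed locating stud, in the middle of the fixed post's flat top, 87 mm above the desk. Both posts are 26 mm along the stand's x and 56 mm along y. The stud is 8 mm thick and 18 mm high, its last 6 mm tapered to 3 mm.
- stud_sliding (a point): Foot of the sliding locating stud, in the middle of the sliding post's flat top; same shape and height as the fixed one. In the stand's frame it is at x = 60 mm at the start and at x = 90 mm when the stand is one hole wider.
- platform: Loose build platform, 0.4 to 0.65 kg: aluminium plate 215 x 100 x 6 mm flat on the desk, bracket up. Origin: middle of the plate's underside; x along its length, z up. On the plate a dark flange 84 x 60 x 8 mm, on that the bracket. On its centre line two through holes 180 mm apart for the studs; either hole may go on either stud.
- round_hole (a point): Centre of the platform's round locating hole, 11 mm wide, at the underside, 90 mm on the -x side of its origin.
- slot_hole (a point): Centre of the platform's locating slot, 15 mm along x and 11 mm along y, at the underside, 90 mm on the +x side of its origin.
- bracket (a point): Middle of the platform's bracket, where to grip it, 37 mm above the platform's underside: an aluminium block 60 mm along the platform's x, 32 mm along y (grip across these 32 mm), from 14 to 56 mm above the underside, with a black knob 22 mm wide and 12 mm high on top.
- spool: Bystander: black filament spool with white filament, lying flat, 196 mm wide, 65 mm high. Origin: centre of its underside.
- visor_band: Bystander: printed headband of a face shield, an open blue arc 12 mm thick, about 130 x 170 mm. Origin: centre of the arc, at desk height.
- scraper: Bystander: scraper with a handle, lying flat on the desk beyond the work.
- bottle: Bystander: white bottle, 60 mm wide, 150 mm high, standing. Origin: centre of its underside.
Mind the look-alikes: they are no part of the job. Of the things that look like the platform, take the one that is farthest from the robot's base at the start.

How it is judged:
On the way, in this order (a step that is already met when the one before it is completed fails the run):
1. the outer tube is one hole wider and the button has popped fully out of that hole (x of stud_sliding in the frame of stand between 0.0875 and 0.0925 m and z of button_tip in the frame of stand above 0.0745 m), for 0.2 s.
2. the platform, still held, has been lowered over both studs to within 6 mm of the post tops (z of platform in the frame of stand between 0.08 and 0.093 m and horizontal distance between platform and stand below 0.006 m and contact force between the fingers and platform above 1 N), for 0.1 s.
At the end, for the whole second after the job is handed in: Sliding stud 90 mm (within 2.5) from the stand's middle, button out to within 1.5 mm. Platform released, at rest, bracket up, a stud in each hole: underside at the post tops within 3 mm, middle within 4 mm of the stand's along and across, tilt under 0.04 rad, along the stand within 0.06 rad (all of step 1 and z of platform in the frame of stand between 0.084 and 0.09 m and x of platform in the frame of stand between -0.004 and 0.004 m and y of platform in the frame of stand between -0.004 and 0.004 m and angle between platform's own z axis and vertical below 0.04 rad and angle between the x axis of platform and the x axis of stand, either way round below 0.06 rad and linear speed of platform below 0.02 m/s); the robot touches nothing.
It fails at once if a bystander (spool, headband, scraper or bottle) is pushed more than 30 mm from its place (distance of any of spool, visor_band, scraper, bottle from where it was at the start of the episode above 0.03 m).
It also fails if it takes over 51 s, if anything falls off the work surface, if the arm or the gripper's body presses on something with over 40 N, if the wrist force passes 120 N, or if a joint passes its speed limit or range.

## Working session

There is one attempt and no reset: what is moved stays moved. The work goes in short steps, Python scripts to look and compute and a tool call to move; the robot and the scene stay as the last step left them, time stands still between calls to the robot, and variables do not carry over. Pictures are saved under pics/ and viewed, about 8 in all and at most 12, crops included, and the job is handed in when it is done.

Besides the shell and the picture viewer there is one more tool, called after "Emit:" as a command line: name --argument value ..., lists and objects as JSON in quotes. carry_out: Moves the arm, as the interface text tells. Its arguments: {"type":"object","properties":{"moves":{"type":"array"},"newtons":{"type":"number"}},"required":["moves"]}

```bash
mkdir -p pics; cat > h.py <<'E'
import numpy as np,cv2
from station import bot
from scipy.spatial.transform import Rotation as R
def rot(q): q=np.array(q,float); return R.from_quat([q[1],q[2],q[3],q[0]])
def att(a):
    a=np.array(a,float)
    return a if a.shape==(3,3) else rot(a).as_matrix()
def K(ci):
    f=240/np.tan(np.radians(ci['vertical_fov'])/2); return f
def ray(ci,uv):
    f=K(ci); d=np.array([(uv[0]-ci['cx'])/f,(uv[1]-ci['cy'])/f]); u=d.copy()
    for _ in range(30): u=d/(1+ci['k1']*(u@u))
    return att(ci['attitude'])@np.array([u[0],-u[1],-1])
def onz(ci,uv,z):
    r=ray(ci,uv); p=np.array(ci['position']); return p+r*(z-p[2])/r[2]
def proj(ci,P):
    c=att(ci['attitude']).T@(np.array(P)-ci['position']); u=np.array([c[0],-c[1]])/-c[2]
    return K(ci)*u*(1+ci['k1']*(u@u))+[ci['cx'],ci['cy']]
def save(im,n): cv2.imwrite('pics/'+n,np.ascontiguousarray(im[...,::-1]))
E
python3 - <<'E'
from h import *
o=bot.get_obs(); print(o)
a=bot.read_camera('top'); b=bot.read_camera('scene')
for c in('top','scene','wrist'): print(c,bot.camera_info(c))
save(a,'top0.png');save(b,'scene0.png')
ci=bot.camera_info('top')
for l,z in(('platform',.006),('bracket',.056),('snap_button',.076),('stud_fixed',.087),('stud_sliding',.087),('sleeve',.07),('stand',.012),('spool',.065),('visor_band',0),('scraper',0),('bottle',.15)):
  for s in bot.silhouettes(l,'top')[:4]: print(l,round(s['score'],2),np.round(s['location']),onz(ci,s['location'],z).round(3),s['region'].sum())
E
```

```text
{'t': 0.0, 'q': array([ 1.14290742,  0.47781011,  0.02236025,  1.55647854, -0.01149367,
        1.10927375, -0.08312791]), 'joint_vel': array([-7.62345871e-04,  1.66743439e-04,  8.88884017e-05, -3.35250525e-04,
       -5.90693819e-04, -2.21564670e-04, -4.10629243e-04]), 'joint_torque': array([-3.94982235e-04, -5.96440566e+01,  1.60784326e+00, -2.81196749e+01,
        1.24492549e-02,  9.34429758e-03,  3.08708468e-05]), 'eef_pos': array([ 0.21199239, -0.64024871,  0.24730793]), 'tool_rot': array([-8.93613319e-04,  9.87245425e-01,  1.59203086e-01, -2.21383080e-04]), 'contact_force': array([-0.48724162,  0.45271442, -0.12969933]), 'torque': array([ 0.01610793, -0.0211044 ,  0.01565905]), 'gripper_width': 1.0005324343095605}
top {'vertical_fov': 54.91836005981943, 'cx': 314.8940808045473, 'cy': 245.0581462470182, 'k1': -0.1074753212981341, 'position': array([ 3.46264163e-01, -4.39568902e-04,  1.30468946e+00]), 'attitude': array([-0.70404982, -0.04311973,  0.04790681,  0.70721954])}
scene {'vertical_fov': 42.88225679440133, 'cx': 317.8074106092904, 'cy': 248.21815011966132, 'k1': -0.085936
[... 628 characters left out ...]
9.] [0.497 0.141 0.056] 2602
bracket 0.78 [423. 339.] [ 0.252 -0.3    0.056] 2832
bracket 0.77 [205. 360.] [0.199 0.285 0.056] 2772
stud_fixed 0.92 [366. 224.] [ 0.559 -0.145  0.087] 5301
stud_fixed 0.4 [368. 205.] [ 0.611 -0.154  0.087] 1111
stud_sliding 0.57 [367. 206.] [ 0.611 -0.151  0.087] 1031
sleeve 0.6 [369. 207.] [ 0.611 -0.158  0.07 ] 1002
stand 0.7 [365. 226.] [ 0.567 -0.151  0.012] 5446
stand 0.53 [369. 205.] [ 0.628 -0.166  0.012] 1026
spool 0.62 [483. 232.] [ 0.54  -0.474  0.065] 4235
visor_band 0.96 [121. 186.] [0.694 0.562 0.   ] 465
scraper 0.9 [306. 183.] [0.697 0.014 0.   ] 933
scraper 0.71 [144. 297.] [0.367 0.477 0.   ] 599
bottle 0.84 [142. 295.] [0.37  0.427 0.15 ] 631
```

View pics/top0.png

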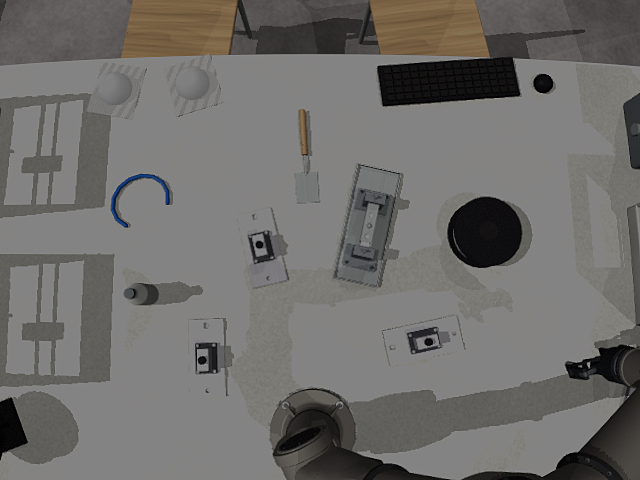

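View pics/scene0.png

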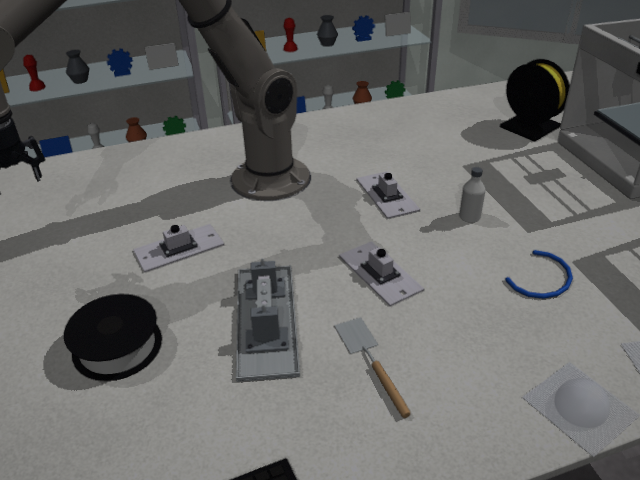

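Platform candidates: A (261,247), B (423,342), C (204,360). A is the farthest from the base, at about 0.53 m against 0.39 and 0.36. The stand is at (368,226), and the spool, scraper and bottle are clear. I'll check the choice in one crop and fit the poses.

```bash
python3 - <<'E'
from h import *
a=cv2.imread('pics/top0.png')
im=bot.read_camera('top'); ci=bot.camera_info('top')
c=cv2.resize(im[150:300,225:415],None,fx=4,fy=4,interpolation=cv2.INTER_CUBIC); save(c,'crop1.png')
def fit(l,z,k=0):
    s=bot.silhouettes(l,'top')[k]; pts=np.argwhere(s['region'])[:,::-1]
    W=np.array([onz(ci,p,z)[:2] for p in pts]).astype(np.float32)
    r=cv2.minAreaRect(W*1000); b=cv2.boxPoints(r); print(l,s['score'],np.round(r[0]),np.round(r[1]),r[2]); print(b.round())
fit('stand',.012); fit('platform',.006)
E
```

```text
stand 0.76 [ 574. -158.] [132. 344.] 76.61056518554688
[[ 392. -183.]
 [ 727. -262.]
 [ 757. -134.]
 [ 422.  -54.]]
platform 0.76 [510. 144.] [213.  97.] 13.981886863708496
[[395. 165.]
 [418.  71.]
 [625. 122.]
 [601. 216.]]
```

View pics/crop1.png

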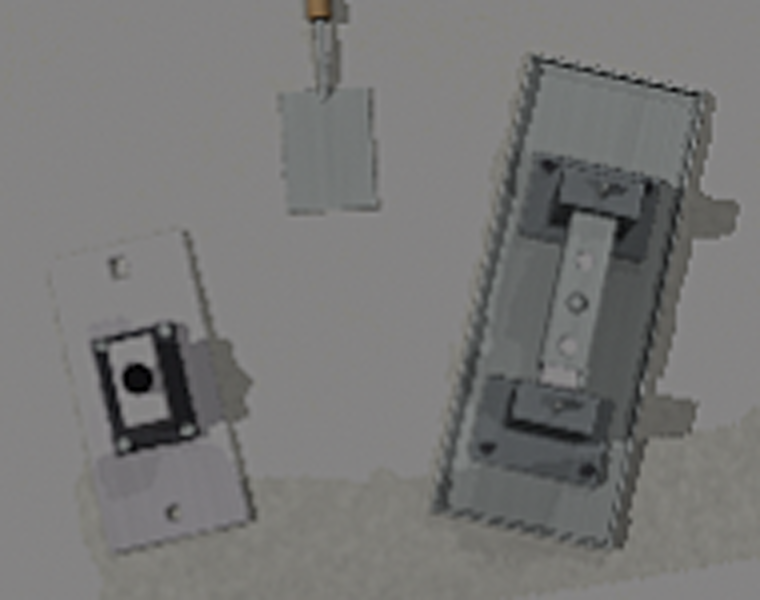

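The crop shows A with flange, bracket and knob, round hole at crop (172,512) and slot at (118,267). On the stand, the button is at (577,302) in the middle hole, the sliding post is at the far end (603,188) and the fixed post is near (560,404). Next I approach the stand.

```bash
cat >> h.py <<'E'
def delta(P,yaw,p0=None,q0=None):
    """shift cm / turn deg in tool axes to reach TCP P, tool down, tool-x at yaw (deg)"""
    o=bot.get_obs(); p0=o['eef_pos'] if p0 is None else p0; r0=rot(o['tool_rot'] if q0 is None else q0)
    y=np.radians(yaw); x=[np.cos(y),np.sin(y),0]; yy=[np.sin(y),-np.cos(y),0]
    M=np.array([x,yy,[0,0,-1]]).T
    t=np.degrees((r0.inv()*R.from_matrix(M)).as_rotvec()); s=r0.inv().apply(np.array(P)-p0)*100
    print('t',round(o['t'],2),'turn',t.round(2),'shift',s.round(2),'F',o['contact_force'].round(1)); return t,s
E
python3 -c "
from h import *
delta([.53,-.15,.25],-13.4)"
```

```text
t 0.8 turn [ 0.   -0.   31.72] shift [ 45.6  -36.6   -0.17] F [-0.1 -0.3 -0.5]
```

Emit:
carry_out --moves '[[[0,0,6],[4.5,-3.6,0],0],[[0,0,12],[9,-7.2,0],0],[[0,0,18],[13.5,-10.8,0],0],[[0,0,24],[18,-14.4,0],0],[[0,0,31.7],[22.5,-18,0],0]]' --newtons 40

```text
t: 1.42
eef_pos: [0.3701, -0.3976, 0.2486]
tool_rot: [0.0, 0.993, -0.119, 0.0]
contact_force: [-0.3, 1.0, -0.2]
gripper_width: -0.002
```

```bash
python3 -c "
from h import *
print(bot.get_obs()['eef_pos'],bot.get_obs()['gripper_width'])
delta([.53,-.15,.25],-13.4)"
```

```text
[ 0.370147   -0.39760561  0.2485981 ] -0.002074667088747693
t 1.43 turn [ 0.02 -0.04 -0.22] shift [  9.71 -27.83  -0.14] F [-0.3  1.  -0.2]
```

Emit:
carry_out --moves '[[[0,0,0],[2,-5.7,0],0],[[0,0,0],[4,-11.4,0],0],[[0,0,0],[6,-17.1,0],0],[[0,0,0],[8,-22.8,0],0],[[0,0,0],[9.7,-27.8,0],0]]'

```text
t: 2.05
eef_pos: [0.5291, -0.149, 0.2487]
tool_rot: [-0.0, 0.993, -0.116, 0.0]
contact_force: [1.1, -0.9, -0.4]
gripper_width: 0.0
```

Emit:
carry_out --moves '[[[0,0,0],[0,0,0],0],[[0,0,0],[0,0,0],0]]'

```text
t: 2.3
eef_pos: [0.5276, -0.1517, 0.2482]
tool_rot: [0.0, 0.993, -0.117, -0.0]
contact_force: [-1.7, -0.3, 0.3]
gripper_width: -0.002
```

```bash
python3 - <<'E'
from h import *
o=bot.get_obs(); print(o['eef_pos'],o['contact_force'])
ci=bot.camera_info('wrist'); im=bot.read_camera('wrist'); save(im,'w1.png')
for l,z in(('snap_button',.076),('button_tip',.076),('stud_fixed',.105),('stud_sliding',.105),('sleeve',.07)):
  for s in bot.silhouettes(l,'wrist')[:3]: print(l,round(s['score'],2),np.round(s['location'],1),onz(ci,s['location'],z).round(4),s['region'].sum())
E
```

```text
[ 0.52762496 -0.15165826  0.24822394] [-1.68358232 -0.28951725  0.26753108]
snap_button 0.78 [313.6 180.1] [ 0.5613 -0.1561  0.076 ] 164
button_tip 0.54 [315.  182.2] [ 0.5595 -0.1568  0.076 ] 203
stud_fixed 0.68 [316.  144.5] [ 0.5872 -0.1644  0.105 ] 44980
stud_sliding 0.82 [314.3  91.4] [ 0.6196 -0.1711  0.105 ] 12443
sleeve 0.66 [314.6  94.9] [ 0.6203 -0.1711  0.07  ] 12420
```

View pics/w1.png

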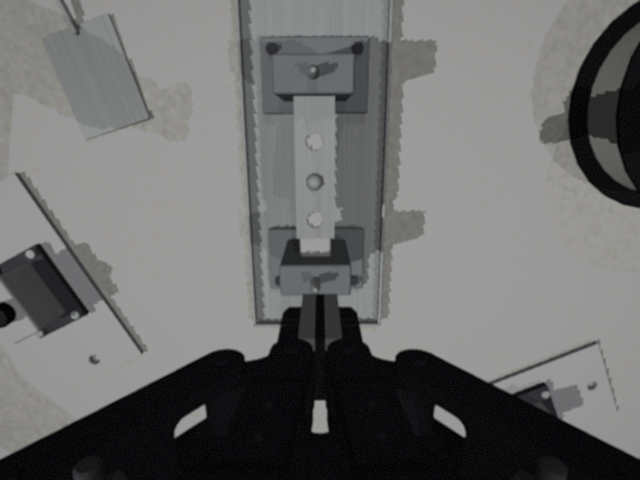

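The wrist picture shows the button at (315,182), the sliding stud at (313,70) and the fixed stud at (316,282). The stand is almost exactly aligned with the tool's x.

```bash
python3 - <<'E'
from h import *
ci=bot.camera_info('wrist'); im=cv2.imread('pics/w1.png')
b=onz(ci,[314.8,182],.076); s=onz(ci,[313.3,71],.100); f=onz(ci,[316,282],.100)
print(b,s,f); d=(s-f)[:2]; print(np.linalg.norm(d),np.degrees(np.arctan2(d[1],d[0])))
u=d/np.linalg.norm(d); print('centre from f,s,b',f[:2]+.09*u,s[:2]-.06*u,b[:2]+.015*u)
c=(f[:2]+.09*u+s[:2]-.06*u+b[:2]+.015*u)/3; B=c-.015*u; yaw=np.degrees(np.arctan2(d[1],d[0]))
print(c,'button',B); P=B-.003*u
print('tray rim top corners?',[onz(ci,p,.012)[:2].round(3) for p in([240,0],[391,0],[256,322],[380,322])])
delta([*P,.10],yaw)
c2=cv2.resize(im[40:320,220:420],None,fx=2,fy=2); 
E
```

```text
[ 0.55957934 -0.15721625  0.076     ] [ 0.63212777 -0.17415508  0.1       ] [ 0.49013782 -0.14149484  0.1       ]
0.14569775803917664 -12.953744111123425
centre from f,s,b [ 0.57784744 -0.16166963] [ 0.57365469 -0.16070522] [ 0.57419761 -0.16057871]
[ 0.57523325 -0.16098452] button [ 0.56061498 -0.15762206]
tray rim top corners? [array([ 0.71, -0.13]), array([ 0.682, -0.25 ]), array([ 0.428, -0.063]), array([ 0.399, -0.186])]
t 2.6 turn [ 0.01 -0.01 -0.53] shift [ 3.04 -0.25 14.84] F [-1.4 -0.2 -0.8]
```

Emit:
carry_out --moves '[[[0,0,-0.3],[1.5,-0.1,5],0],[[0,0,-0.3],[2.9,-0.2,10],0],[[0,0,-0.3],[2.9,-0.2,14],0],[[0,0,-0.3],[2.9,-0.2,15],0],[[0,0,-0.3],[2.9,-0.2,15],0]]'

```text
t: 3.22
eef_pos: [0.5566, -0.1563, 0.0986]
tool_rot: [0.0, 0.993, -0.114, -0.0]
contact_force: [0.1, 0.4, 0.3]
gripper_width: -0.002
```

```bash
python3 - <<'E'
from h import *
ci=bot.camera_info('wrist'); im=bot.read_camera('wrist'); save(cv2.resize(im[150:400,200:440],None,fx=2,fy=2),'w2.png')
print(proj(ci,[.560,-.157,.076]))
delta([.560,-.157,.0925],-13.1)
E
```

```text
[317.35399185 299.87576385]
t 3.27 turn [ 0.  -0.1 -0. ] shift [0.27 0.   0.71] F [-0.1 -0.4 -0. ]
```

View pics/w2.png

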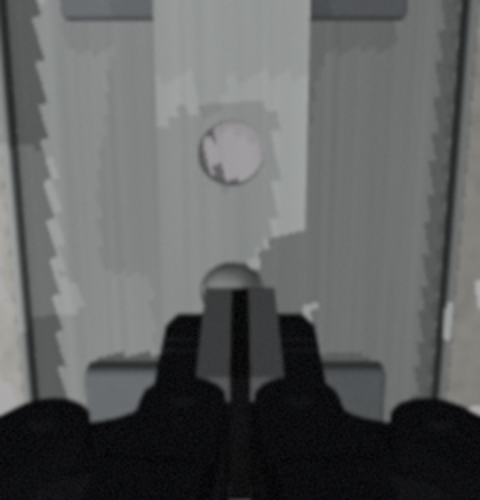

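The button peeks out at crop (231,285), just ahead of the closed tips at (240,290). I'll shift 2 mm forward and press down gradually.

Emit:
carry_out --moves '[[[0,0,0],[0.2,-0.1,0.3],0],[[0,0,0],[0.2,-0.1,0.9],0],[[0,0,0],[0.2,-0.1,1.2],0],[[0,0,0],[0.2,-0.1,1.3],0],[[0,0,0],[0.2,-0.1,1.3],0]]'

```text
t: 3.9
eef_pos: [0.5604, -0.1556, 0.0871]
tool_rot: [0.0, 0.993, -0.114, 0.002]
contact_force: [-0.1, 1.2, 12.4]
gripper_width: 0.002
```

Emit:
carry_out --moves '[[[0,0,0],[0,0,0.1],0],[[0,0,0],[0,0,0.1],0]]'

```text
t: 4.15
eef_pos: [0.5605, -0.1557, 0.087]
tool_rot: [0.0, 0.993, -0.114, 0.002]
contact_force: [-2.1, 0.4, 19.5]
gripper_width: -0.0
```

Emit:
carry_out --moves '[[[0,0,0],[0.2,0,0.03],0],[[0,0,0],[0.4,0,0.03],0],[[0,0,0],[0.6,0,0.03],0],[[0,0,0],[0.9,0,0.03],0],[[0,0,0],[1.2,0,0.03],0]]'

```text
t: 4.78
eef_pos: [0.5714, -0.1581, 0.087]
tool_rot: [0.0, 0.993, -0.114, 0.001]
contact_force: [-5.3, -0.1, 22.7]
gripper_width: 0.002
```

Emit:
carry_out --moves '[[[0,0,0],[0.4,0,0],0],[[0,0,0],[0.8,0,0],0],[[0,0,0],[1.2,0,0],0],[[0,0,0],[1.5,0,0],0],[[0,0,0],[1.8,0,0],0]]'

```text
t: 5.4
eef_pos: [0.5902, -0.1625, 0.087]
tool_rot: [0.0, 0.993, -0.114, 0.002]
contact_force: [-2.7, 1.8, 19.2]
gripper_width: -0.004
```

```bash
python3 - <<'E'
from h import *
ci=bot.camera_info('wrist'); im=bot.read_camera('wrist')
save(cv2.resize(im[50:400,180:460],None,fx=1.7,fy=1.7),'w3.png')
for l,z in(('snap_button',.076),('stud_sliding',.1),('sleeve',.07)):
  for s in bot.silhouettes(l,'wrist')[:2]: print(l,round(s['score'],2),np.round(s['location'],1),onz(ci,s['location'],z).round(4),s['region'].sum())
print('sliding stud at 60/90',[proj(ci,[.575+k*.974,-.161-k*.226,.1]).round(0) for k in(.06,.09)])
E
```

```text
stud_sliding 0.95 [321.5 127.3] [ 0.659 -0.18   0.1  ] 36372
sleeve 0.65 [319.1 128.7] [ 0.659  -0.1792  0.07  ] 35890
sliding stud at 60/90 [array([323., 220.]), array([323., 113.])]
```

View pics/w3.png

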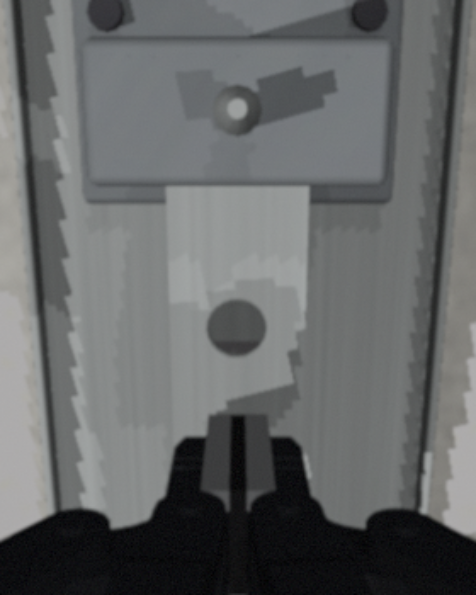

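The sliding stud is at (320,113), as predicted for 90 mm. A few more mm of push will tell whether it has latched.

Emit:
carry_out --moves '[[[0,0,0],[0.15,0,0],0],[[0,0,0],[0.3,0,0],0],[[0,0,0],[0.4,0,0],0]]'

```text
t: 5.98
eef_pos: [0.5909, -0.1627, 0.0869]
tool_rot: [0.0, 0.993, -0.114, -0.001]
contact_force: [-13.8, 4.3, 30.8]
gripper_width: -0.001
```

Stopped dead at 14 N, so it has latched. I'll lift away and verify from above.

Emit:
carry_out --moves '[[[0,0,0],[-0.4,0,0],0],[[0,0,0],[-0.4,0,-1],0],[[0,0,0],[-2,0,-6],4],[[0,0,0],[-4,0,-12],8],[[0,0,0],[-6,0,-17],8.5]]'

```text
t: 6.6
eef_pos: [0.5326, -0.1494, 0.2558]
tool_rot: [-0.0, 0.993, -0.114, -0.0]
contact_force: [-0.4, -0.6, -0.5]
gripper_width: 0.635
```

Emit:
carry_out --moves '[[[0,0,0],[0,0,0],8.5],[[0,0,0],[0,0,0],8.5]]'

```text
t: 6.85
eef_pos: [0.5329, -0.1495, 0.2535]
tool_rot: [0.0, 0.993, -0.114, -0.0]
contact_force: [-0.4, -0.6, -0.2]
gripper_width: 0.993
```

```bash
python3 - <<'E'
from h import *
ci=bot.camera_info('wrist'); im=bot.read_camera('wrist')
print(bot.get_obs()['eef_pos'])
save(im,'w4.png')
for l,z in(('snap_button',.076),('stud_sliding',.1),('sleeve',.07)):
  for s in bot.silhouettes(l,'wrist')[:2]: print(l,round(s['score'],2),np.round(s['location'],1),onz(ci,s['location'],z).round(4),s['region'].sum())
E
```

```text
[ 0.53273037 -0.14944264  0.25268755]
snap_button 0.55 [608.9 121.8] [ 0.5587 -0.3778  0.076 ] 10805
snap_button 0.49 [318.7 183.3] [ 0.5626 -0.1567  0.076 ] 206
stud_sliding 0.88 [320.   62.1] [ 0.6425 -0.1762  0.1   ] 13051
sleeve 0.59 [320.   62.9] [ 0.6464 -0.1772  0.07  ] 12989
```

View pics/w4.png

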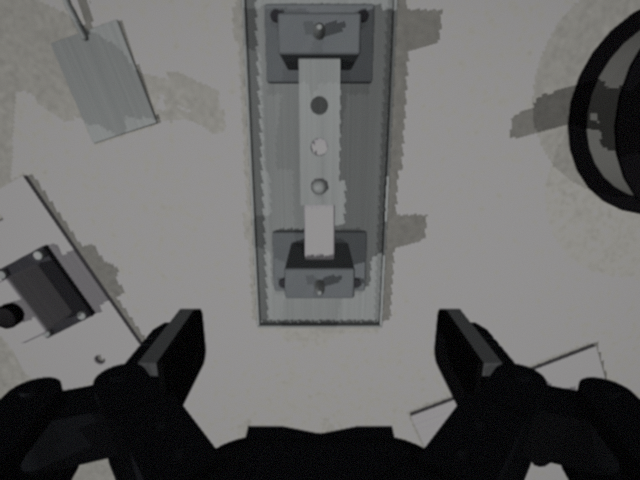

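The button is out of the mouth-side hole at (319,186), with the sliding stud at (319,30) and the fixed stud at (320,285). I'll compute the stand pose and the way to the platform.

```bash
python3 - <<'E'
from h import *
ci=bot.camera_info('wrist')
for h in(.096,.105):
  b=onz(ci,[319.3,186],.076); s=onz(ci,[319.3,30 if h<.1 else 27],h); f=onz(ci,[320.2,285 if h<.1 else 282],h); d=(s-f)[:2]
  L=np.linalg.norm(d);u=d/L
  print(h,L,np.degrees(np.arctan2(d[1],d[0])),'mid',(s+f)[:2]/2,'from b',b[:2]+.015*u)
delta([.46,.135,.22],13.8)
E
```

```text
0.096 0.17712155927361925 -12.871249403700642 mid [ 0.57507991 -0.16030173] from b [ 0.57491323 -0.15984092]
0.105 0.17077210558269873 -12.87085442142389 mid [ 0.5779305  -0.16095575] from b [ 0.57491325 -0.15984082]
t 7.05 turn [ -0.04   0.17 -26.88] shift [-13.53 -26.06   3.28] F [ 0.2  0.2 -0.6]
```

Emit:
carry_out --moves '[[[0,0,-5.4],[-2.7,-5.2,0.5],8.5],[[0,0,-10.8],[-5.4,-10.4,1],8.5],[[0,0,-16.2],[-8.1,-15.6,2],8.5],[[0,0,-21.6],[-10.8,-20.8,3],8.5],[[0,0,-26.9],[-13.5,-26,3.3],8.5]]'

```text
t: 7.68
eef_pos: [0.4596, 0.1357, 0.2197]
tool_rot: [0.0, 0.993, 0.122, -0.001]
contact_force: [0.1, 1.2, -0.7]
gripper_width: 0.995
```

Emit:
carry_out --moves '[[[0,0,0],[0,0,0],8.5],[[0,0,0],[0,0,0],8.5]]'

```text
t: 7.92
eef_pos: [0.4607, 0.1338, 0.2203]
tool_rot: [0.0, 0.993, 0.12, -0.001]
contact_force: [-0.4, -0.4, 0.2]
gripper_width: 0.997
```

```bash
python3 - <<'E'
from h import *
ci=bot.camera_info('wrist'); im=bot.read_camera('wrist')
print(bot.get_obs()['eef_pos'])
save(im,'w5.png')
for l,z in(('platform',.006),('bracket',.056),('round_hole',.006),('slot_hole',.006)):
  for s in bot.silhouettes(l,'wrist')[:2]:
    print(l,round(s['score'],2),np.round(s['location'],1),onz(ci,s['location'],z).round(4),s['region'].sum())
E
```

```text
[0.46095214 0.13308257 0.22041164]
platform 0.78 [ 91.7 348.8] [0.2747 0.3183 0.006 ] 4821
platform 0.7 [321.5 135. ] [0.5247 0.1472 0.006 ] 30675
bracket 0.81 [ 92.4 348.3] [0.3127 0.2931 0.056 ] 4683
bracket 0.6 [325.3 138.8] [0.5235 0.1444 0.056 ] 30924
round_hole 0.84 [ 92.2 346.3] [0.2776 0.3181 0.006 ] 4812
round_hole 0.76 [321.1 136.9] [0.5231 0.1471 0.006 ] 30916
slot_hole 0.96 [322.6 139.6] [0.5213 0.1454 0.006 ] 30728
slot_hole 0.74 [ 96.4 347.8] [0.2769 0.3139 0.006 ] 4693
```

View pics/w5.png

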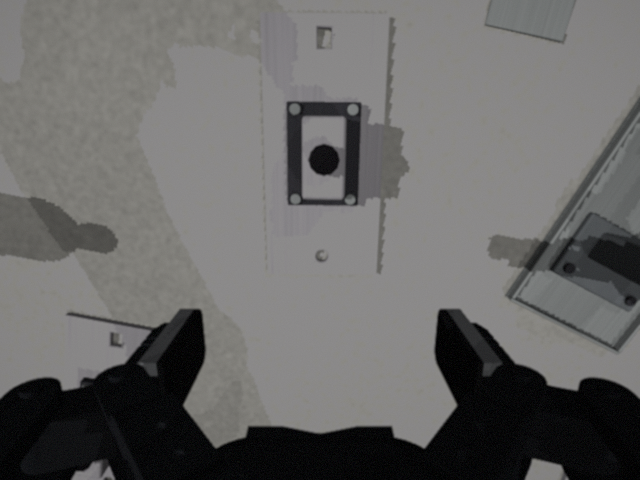

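Slot at (325,37), round hole at (321.5,256) and knob at (324,160). The slot end points away from the robot.

```bash
python3 - <<'E'
from h import *
ci=bot.camera_info('wrist')
r=onz(ci,[321.5,256],.006); s=onz(ci,[325,37],.006); d=(s-r)[:2]; L=np.linalg.norm(d); yaw=np.degrees(np.arctan2(d[1],d[0]))
k=onz(ci,[323.8,160],.066); fl=np.mean([onz(ci,p,.014) for p in([288,102],[361,102],[288,205],[359,205])],0)
c=(r+s)[:2]/2; print(r,s,L,yaw,c,'knob',k,'flange',fl)
P=(c+fl[:2]+k[:2])/3; print(P); delta([*P,.10],yaw)
E
```

```text
[0.42237832 0.1211495  0.006     ] [0.59846783 0.16138717 0.006     ] 0.18062830805090674 12.871487052790314 [0.51042308 0.14126834] knob [0.51011724 0.14129012 0.066     ] flange [0.51033186 0.14059155 0.014     ]
[0.51029073 0.14105   ]
t 8.18 turn [0.02 0.01 0.81] shift [ 4.97  0.39 12.09] F [ 0.3 -0.5  0.7]
```

Emit:
carry_out --moves '[[[0,0,0.8],[2.5,0.2,4],8.5],[[0,0,0.8],[5,0.4,9],8.5],[[0,0,0.8],[5,0.4,14],8.5],[[0,0,0.8],[5,0.4,18.2],8.5],[[0,0,0.8],[5,0.4,18.4],8.5]]'

```text
t: 8.8
eef_pos: [0.5083, 0.1409, 0.0345]
tool_rot: [0.001, 0.994, 0.113, -0.003]
contact_force: [-0.1, 0.7, -0.1]
gripper_width: 0.995
```

Emit:
carry_out --moves '[[[0,0,0],[0,0,0],5],[[0,0,0],[0,0,0],3],[[0,0,0],[0,0,0],2],[[0,0,0],[0,0,0],2],[[0,0,0],[0,0,0],2]]' --newtons 70

```text
t: 9.43
eef_pos: [0.5115, 0.1427, 0.0388]
tool_rot: [-0.0, 0.994, 0.113, 0.001]
contact_force: [-1.3, -0.8, 8.0]
gripper_width: 0.369
```

Emit:
carry_out --moves '[[[0,0,0],[0,0,-1],2],[[0,0,0],[0,0,-4],2],[[0,0,0],[0,0,-8],2],[[0,0,0],[0,0,-12],2],[[0,0,0],[0,0,-15],2]]'

```text
t: 10.05
eef_pos: [0.5101, 0.1422, 0.1891]
tool_rot: [-0.0, 0.994, 0.113, 0.001]
contact_force: [0.1, 0.0, -4.1]
gripper_width: 0.366
```

Emit:
carry_out --moves '[[[0,0,0],[0,0,0],2],[[0,0,0],[0,0,0],2]]'

```text
t: 10.3
eef_pos: [0.5093, 0.1418, 0.186]
tool_rot: [0.0, 0.994, 0.113, -0.001]
contact_force: [0.1, -0.3, -3.8]
gripper_width: 0.368
```

```bash
python3 - <<'E'
from h import *
o=bot.get_obs(); p=o['eef_pos']; print(p,o['contact_force'],o['gripper_width'],rot(o['tool_rot']).as_matrix()[:,[0,2]].round(4))
ci=bot.camera_info('wrist'); im=bot.read_camera('wrist'); save(im,'w6.png')
delta([.575,-.160,.19],-13)
E
```

```text
[0.5092861  0.14177695 0.18595273] [ 0.14567754 -0.27553874 -3.81517656] 0.36773276561333945 [[ 9.743e-01 -1.800e-03]
 [ 2.253e-01 -9.000e-04]
 [-1.900e-03 -1.000e+00]]
t 10.35 turn [ 0.06  0.15 26.02] shift [-0.38 30.88 -0.43] F [-0.4  0.1 -4. ]
```

View pics/w6.png

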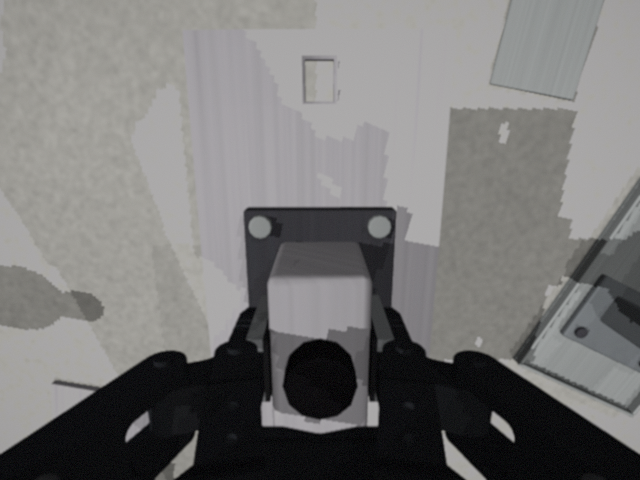

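The platform is held level, slot at (320,79). I'll work out its position in the tool frame.

```bash
python3 - <<'E'
from h import *
o=bot.get_obs(); p=o['eef_pos']; r=rot(o['tool_rot']); ci=bot.camera_info('wrist')
for g in(.036,.039):
  for n,px,h in(('slot',[320.5,79.5],.006),('flL',[247,209],.014),('flR',[393,209],.014),('plateL',[186,31],.006),('plateR',[420,31],.006)):
    print(g,n,(r.inv().apply(onz(ci,px,p[2]-g+h)-p)*1000).round(1))
E
```

```text
0.036 slot [87.9  0.9 29.8]
0.036 flL [ 41.1 -27.1  21.9]
0.036 flR [41.1 28.5 21.9]
0.036 plateL [104.3 -47.2  29.7]
0.036 plateR [104.2  36.4  29.7]
0.039 slot [88.2  0.9 32.7]
0.039 flL [ 40.5 -27.6  24.9]
0.039 flR [40.5 29.1 24.9]
0.039 plateL [104.9 -48.1  32.7]
0.039 plateR [104.8  37.1  32.7]
```

Emit:
carry_out --moves '[[[0,0,4],[0,4,0],2],[[0,0,10],[0,9,-0.4],2],[[0,0,16],[0,15,-0.4],2],[[0,0,21],[-0.2,21,-0.4],2],[[0,0,25.8],[-0.2,26,-0.4],2]]'

```text
t: 10.98
eef_pos: [0.5659, -0.1141, 0.1891]
tool_rot: [0.0, 0.994, -0.113, -0.002]
contact_force: [-0.0, 0.6, -3.8]
gripper_width: 0.362
```

```bash
python3 - <<'E'
from h import *
delta([.5766,-.1596,.17],-12.9)
E
```

```text
t 10.97 turn [ 0.06  0.18 -0.12] shift [2.07 4.19 1.91] F [-0.   0.6 -3.8]
```

Emit:
carry_out --moves '[[[0,0,0],[1,2.1,0],2],[[0,0,0],[2.1,4.2,0.5],2],[[0,0,0],[2.1,4.2,1.9],2],[[0,0,0],[2.1,4.2,1.9],2],[[0,0,0],[2.1,4.2,1.9],2]]'

```text
t: 11.6
eef_pos: [0.5778, -0.1556, 0.1714]
tool_rot: [-0.0, 0.994, -0.11, -0.001]
contact_force: [-0.4, 0.0, -4.0]
gripper_width: 0.367
```

```bash
python3 - <<'E'
from h import *
d=delta([.5766,-.1596,.13],-12.9)
ci=bot.camera_info('wrist'); im=bot.read_camera('wrist'); save(im,'w7.png')
E
```

```text
t 11.6 turn [-0.03  0.08  0.23] shift [-0.03  0.42  4.14] F [-0.4  0.  -4. ]
```

View pics/w7.png

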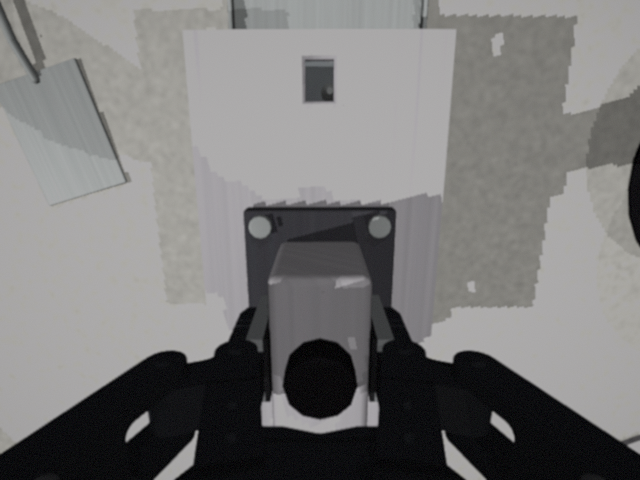

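The sliding stud shows through the slot at about (326,92), to the right of the slot's middle (319,79). That agrees with the 4 mm still to go in y.

Emit:
carry_out --moves '[[[0,0,0.2],[0,0.4,0.5],2],[[0,0,0.2],[0,0.4,1.5],2],[[0,0,0.2],[0,0.4,2],2],[[0,0,0.2],[0,0.4,2],2],[[0,0,0.2],[0,0.4,2],2]]'

```text
t: 12.28
eef_pos: [0.5774, -0.1609, 0.1521]
tool_rot: [-0.0, 0.994, -0.113, 0.0]
contact_force: [-0.1, -0.7, -3.5]
gripper_width: 0.365
```

```bash
python3 - <<'E'
from h import *
d=delta([.5766,-.1596,.13],-12.9)
ci=bot.camera_info('wrist'); im=bot.read_camera('wrist'); save(cv2.resize(im[20:140,260:380],None,fx=5,fy=5,interpolation=cv2.INTER_CUBIC),'w8.png')
o=bot.get_obs();p=o['eef_pos'];r=rot(o['tool_rot'])
u=np.array([.9748,-.2232])
S=np.array([.575,-.160])+.09*u
for z in(.105,.087): print('expected stud px',proj(ci,[*S,z]))
for z,g in((.105,.0),(.105,.006)): # slot centre moved down onto stud level, in the current tool frame
  print('slot px',proj(ci,p+r.apply([.0883,.0008,.0375-g])))
E
```

```text
t 12.28 turn [-0.   -0.01 -0.07] shift [-0.11 -0.11  2.21] F [-0.1 -0.7 -3.5]
expected stud px [316.3230803   86.59808557]
expected stud px [316.62680344  90.75247236]
slot px [319.42275455  81.39845184]
slot px [319.42229097  79.50835769]
```

View pics/w8.png

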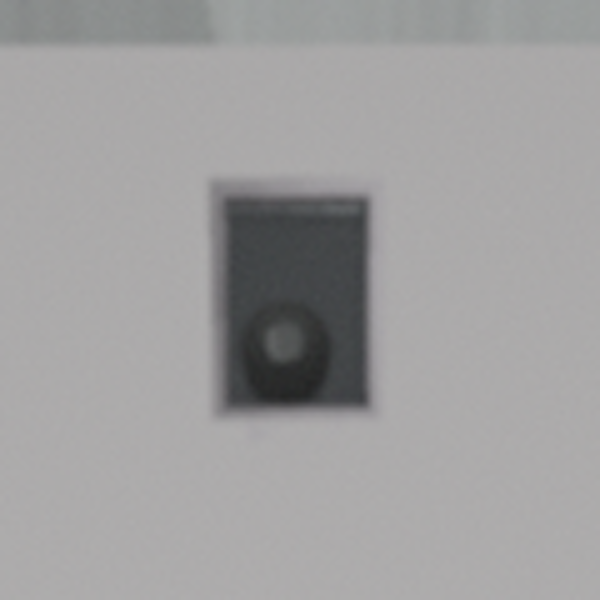

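The stud tip is at crop (284,340), i.e. pixel (316.8,88), within 1.5 px of the prediction. I'll apply the small correction and lower.

Emit:
carry_out --moves '[[[0,0,0],[-0.15,-0.07,0],2],[[0,0,0],[-0.15,-0.07,0.3],2],[[0,0,0],[-0.15,-0.07,0.8],2],[[0,0,0],[-0.15,-0.07,1.3],2],[[0,0,0],[-0.15,-0.07,1.3],2]]'

```text
t: 12.95
eef_pos: [0.5755, -0.1598, 0.1383]
tool_rot: [-0.0, 0.994, -0.113, -0.001]
contact_force: [-0.6, -0.1, -3.9]
gripper_width: 0.364
```

```bash
python3 - <<'E'
from h import *
d=delta([.576,-.1602,.125],-12.9)
ci=bot.camera_info('wrist'); im=bot.read_camera('wrist'); save(cv2.resize(im[20:140,260:380],None,fx=4,fy=4,interpolation=cv2.INTER_CUBIC),'w9.png')
E
```

```text
t 12.95 turn [ 0.    0.08 -0.08] shift [0.06 0.02 1.33] F [-0.6 -0.1 -3.9]
```

View pics/w9.png

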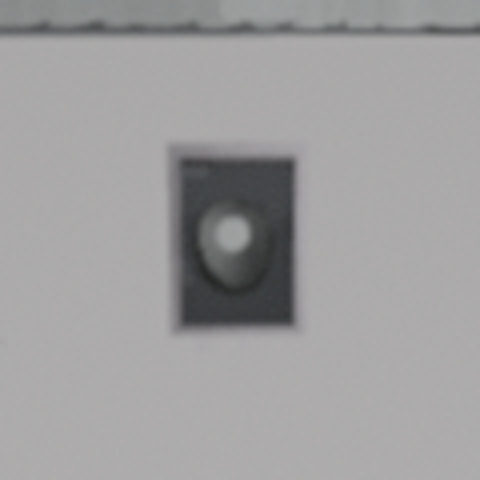

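The stud tip at (233,233) is centred in the slot at (233,237). Lowering on.

Emit:
carry_out --moves '[[[0,0,0],[0,0,0.3],2],[[0,0,0],[0,0,0.6],2],[[0,0,0],[0,0,0.9],2],[[0,0,0],[0,0,1.1],2],[[0,0,0],[0,0,1.1],2]]'

```text
t: 13.62
eef_pos: [0.5758, -0.1599, 0.1278]
tool_rot: [-0.0, 0.994, -0.113, -0.0]
contact_force: [-0.3, -0.6, -3.6]
gripper_width: 0.36
```

Emit:
carry_out --moves '[[[0,0,0],[0,0,0.1],2],[[0,0,0],[0,0,0.2],2],[[0,0,0],[0,0,0.3],2],[[0,0,0],[0,0,0.3],2]]'

```text
t: 14.12
eef_pos: [0.576, -0.1599, 0.1258]
tool_rot: [0.0, 0.994, -0.113, 0.0]
contact_force: [-4.7, 0.5, 5.8]
gripper_width: 0.368
```

Contact came at TCP z 0.1258. With the 0.0388 offset from the grasp, that puts the underside at 0.087, level with the post tops. Releasing.

Emit:
carry_out --moves '[[[0,0,0],[0,0,-0.1],2],[[0,0,0],[0,0,-0.1],4],[[0,0,0],[0,0,-0.1],6],[[0,0,0],[0,0,-0.1],8],[[0,0,0],[0,0,-0.1],8.5]]'

```text
t: 14.75
eef_pos: [0.576, -0.1599, 0.1261]
tool_rot: [0.0, 0.994, -0.113, 0.0]
contact_force: [0.5, -0.0, 0.8]
gripper_width: 0.997
```

Emit:
carry_out --moves '[[[0,0,0],[0,0,-1],8.5],[[0,0,0],[0,0,-4],8.5],[[0,0,0],[0,0,-9],8.5],[[0,0,0],[-3,0,-14],8.5],[[0,0,0],[-6,0,-16],8.5]]'

```text
t: 15.38
eef_pos: [0.5183, -0.1464, 0.29]
tool_rot: [0.0, 0.994, -0.113, 0.003]
contact_force: [0.1, -0.4, 0.0]
gripper_width: 0.992
```

Emit:
carry_out --moves '[[[0,0,0],[0,0,0],8.5],[[0,0,0],[0,0,0],8.5]]'

```text
t: 15.62
eef_pos: [0.5177, -0.1465, 0.2861]
tool_rot: [0.0, 0.994, -0.113, 0.0]
contact_force: [-0.2, -0.3, -1.0]
gripper_width: 0.997
```

```bash
python3 - <<'E'
from h import *
print(bot.get_obs()['eef_pos'],bot.get_obs()['contact_force'],bot.get_obs()['t'])
im=bot.read_camera('wrist'); ci=bot.camera_info('wrist'); save(im,'w10.png')
def rect(region,z):
    pts=np.argwhere(region)[:,::-1][::5]
    W=np.array([onz(ci,p,z)[:2] for p in pts]).astype(np.float32)
    r=cv2.minAreaRect(W*1000); return np.round(r[0],1),np.round(r[1],1),round(r[2],2)
for s in bot.silhouettes('platform','wrist')[:3]: print('wrist',round(s['score'],2),s['location'],rect(s['region'],.093))
# holes: expected pixels and dark/bright layout
u=np.array([.9748,-.2232])
for n,k in(('fixed',-.09),('sliding',.09)):
  q=np.array([.575,-.16])+k*u; print(n,'tip px',proj(ci,[*q,.105]).round(1),'plate px',proj(ci,[*q,.093]).round(1))
  x,y=proj(ci,[*q,.099]).round().astype(int); 
  if 15<y<465: print(im[y-14:y+15:2,x-14:x+15:2].mean(2).astype(int))
im=bot.read_camera('top'); ci=bot.camera_info('top')
for s in bot.silhouettes('platform','top')[:4]: print('top',round(s['score'],2),s['location'],rect(s['region'],.093))
for l in('spool','visor_band','scraper','bottle'): print(l,bot.silhouettes(l,'top')[0]['location'])
E
```

```text
[ 0.51768339 -0.14649149  0.28612912] [-0.17719029 -0.33544601 -0.98741502] 15.625
wrist 0.96 [317.2, 130.2] (array([ 572. , -159.9]), array([100.2, 208.7]), 77.08)
wrist 0.7 [542.6, 365.6] (array([ 324.8, -278.5]), array([ 73.9, 168.5]), 10.94)
wrist 0.66 [80.0, 474.9] (array([311., 156.]), array([11.4, 14.5]), 78.24)
fixed tip px [319.  258.4] plate px [319. 254.]
[[138 141 140 139 141 140 140 140 139 139 140 141 143 142 142]
 [139 141 141 141 141 141 141 141 140 142 142 142 142 141 141]
 [141 142 142 142 142 143 142 141 141 141 141 142 142 143 142]
 [143 142 141 140 139 130 116 104 111 118 131 143 140 138 141]
 [143 142 139 130 124  84  57  49  53  58  82 119 113 109 131]
 [142 142 140 130  99  62  58  50  50  41  51  89 101 107 121]
 [142 141 141 130  89  69  63  55  53  49  50  81 103 131 140]
 [141 142 142 133  93  80  73  61  57  62  77 101 125 139 142]
 [142 141 143 141 122  88  98 101  64  68 115 138 144 143 141]
 [141 141 141 143 139 109 112 115  82 113 137 142 142 142 142]
 [140 143 142 142 140 134 126 125 127 139 141 142 142 142 142]
 [141 142 142 142 139 138 138 139 142 141 142 141 142 143 143]
 [143 143 141 143 139 138 137 139 141 141 142 143 142 142 141]
 [142 142 141 142 141 138 138 141 141 142 141 140 141 141 142]
 [142 142 141 142 141 139 140 142 141 144 143 143 143 142 141]]
sliding tip px [318.5  12.6] plate px [318.5  17.3]
top 0.89 [450.1, 337.8] (array([ 266.3, -362.3]), array([93.7, 54.5]), 9.75)
spool [482.7, 233.5]
visor_band [122.5, 188.2]
scraper [304.0, 180.4]
bottle [142.8, 294.6]
```

```bash
python3 -c "
from station import bot
bot.hand_in(); print(bot.get_obs()['t'])"
```

```text
the job is handed in; nothing more can be done
the job is handed in; nothing more can be done
```

I widened the stand by one hole, set the platform on both posts, let go and handed the job in at about 16 s. No verdict was reported.

**Stand:** I pressed the button with closed fingertips at about 20 N and dragged the outer tube outwards until it stopped dead at 14 N. From above, the button showed out of the mouth-side hole, with the sliding stud where it should be for 90 mm.

**Platform:** I took the candidate farthest from the base, gripped its bracket and turned it about 26° to line up with the stand. I lowered it with the sliding stud centred in the slot, and touched down with the underside at about 87 mm. Then I opened the gripper and backed away.

**Last checks:**
- The plate's outline fits the post-top height at 100 mm wide, and it lies along the stand at about -12.9°.
- The plate's middle is on the stand's within about 1 mm across. Along the stand I read 3 mm short, because the far end of the plate was cut off by the picture edge.
- The fixed stud shows in the round hole.
- The bystanders are within 1 to 3 pixels of where they started.

**Not confirmed at the end:**
- The top camera's network missed the placed platform and reported only a look-alike.
- The button was not seen again after the platform covered it.
- The viewing limit was used up, so the final pictures were checked only by numbers.

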